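# Spin check of a clutch drum

### The job

Push the clutch drum on its spin stand anticlockwise (seen from above) so that it coasts on its bearing at about one turn in three to four seconds, then let go and ride along above its one tall lug as it coasts, so that the wrist camera can check it for wobble: for five seconds without a break keep the point between the finger pads (the TCP) within 25 mm sideways of the middle of the lug's top and 35 to 100 mm above it, touching nothing, while the drum still makes more than one turn in 12 s. Do not spin it faster than half a turn per second or knock it hard, leave the other parts on the bench alone, and finish with the drum standing still, whether it coasts out by itself or you stop it gently.

Things in the scene. Friction and masses are not known exactly. Their poses are not given: they have to be found in the camera images.
- stand: Spin stand fixed to the bench: grey square base plate 150 x 150 x 18 mm with a short spindle that carries a dark steel clutch drum. The drum turns freely on the spindle's bearing about the stand's vertical z axis. Origin: centre of the base plate's underside, on the drum's axis, at bench height.
- drum_rim (a point): Centre of the drum's open top, on its axis, at rim height, 110 mm above the bench. Drum: cup 190 mm across (199 over the splines), wall 8 mm, underside 60 mm above the bench, a hub of radius 26 mm inside up to 102 mm (nut to 108). On the rim stand four upright lugs a quarter turn apart, three of them thin (34 x 8 mm, tops at 132 mm above the bench), one tall and thick (see lug_top).
- drum (a joint): Angle of the drum in rad, anticlockwise from above, no stops, not wrapped; 0 when the tall lug points along the stand's x axis. Nominal mass 1.6 kg, inertia 0.0085 kg m2 (hidden, -20 to +25 percent); bearing drag 0.0004 N m plus 0.0007 N m per rad/s: it slows from 1.8 to 0.5 rad/s in about 10 s and stops after some 17 s.
- lug_top (a point): Middle of the top face of the drum's one tall lug, 88 mm from the axis, 168 mm above the bench; z up, x outwards from the axis, y along the rim anticlockwise. The lug, a block 30 x 30 mm across, stands 58 mm above the rim, so it can be pushed from behind with the closed fingers.
- bearing: Bystander: loose steel bearing ring, 72 mm across, 18 mm high, lying near the stand; origin at the centre of its underside.
- gear: Bystander: loose steel gear with a stub, 64 mm across, 50 mm high, near the stand; origin at the centre of its underside.
- clutch_plate: Bystander: loose cork-faced ring plate, 120 mm across, 6 mm thick, on the left; origin at the centre of its underside.
- shaft: Bystander: loose stepped steel shaft, 200 mm long, 48 mm across, lying on the right; origin at its middle, on the bench.
- spray_oil: Bystander: loose upright can, 60 mm across, 180 mm high, on the left; origin at the centre of its underside.
- screwdriver: Bystander: loose screwdriver lying on the right; origin at its middle, on the bench.
- snap_ring: Bystander: loose thin steel ring, 90 mm across, 6 mm thick, lying near the stand; origin at the centre of its underside.
Not all that is in view belongs to the job. Of the things shaped like the stand, the grey one is meant.

How it is judged:
By the outcome, as a careful person would: the job done as asked, in the order asked, and still so for the second after the job is handed in, with the robot touching nothing.
It also fails if it takes over 70 s, if anything falls off the work surface, if the arm or the gripper's body presses on something with over 40 N, if the wrist force passes 120 N, or if a joint passes its speed limit or range.

### The arm

A 6-joint arm with a two-finger parallel gripper is mounted at the origin on the work surface. World frame = base frame: x ahead of the robot, y to its left, z up, the work surface at z = 0. Lengths are in mm, angles in rad, forces in N, time in s.
With the tool pointing down it reaches from about 350 to 975 mm from the base axis. Payload 7.1 kg.
Tool frame: the origin (TCP) lies between the finger pads, 19 mm behind the fingertips; this is the grasp point; z points along the fingers, y is the line along which they close (so a half turn about z gives the same grasp; the last joint's range is limited). The gripper opens to 88 mm and grips with 3 to 60 N. Pads are 20 mm wide; open, the fingers measure 115 mm over their backs; the gripper's body (75 mm by 178 mm) begins 61 mm behind the grasp point.
Start: joints at [1.172, 0.423, 1.63, -0, 1.089, -0.019], TCP at [231.677, 580.457, 241.375] pointing down, gripper open.
Joint ranges: [-3, 3], [-0.9, 2.11], [0.09, 2.58], [-1.31, 4.45], [0.11, 2.69], [-2.54, 2.54]. Speed limits (rad/s): [2.39, 2.39, 3.01, 3.14, 3.14, 3.14].

### API

Orientations are given as a rotation vector (axis times angle).
In Python, from workcell import ctrl, optics gives the robot as it stands.
- The arm moves only by the shell command python3 -m jog 'ROWS'. ROWS is JSON, a list of rows, each a list of 7 numbers: the shift along the tool's x, y, z in units of 40 mm (1.0 is 40 mm), then the turn, a rotation vector about the tool's x, y, z in units of 6 degrees (1.0 is 6 degrees), then the opening, from 0 (shut) to 1 (fully open). A call has 1 to 20 rows; each row shifts and turns the commanded pose from where the row before left it, along the tool's axes as they then stand; what a row does not reach is not made up. A row lasts 1/10 s, in which the tool goes at most 50 mm and 8.59 degrees, less where a joint would pass 70% of its speed; a pose out of reach is approached as far as the arm can. A call is refused whole if a number of a shift passes 1 or a number of a turn 1, either way. A call with a gripper value outside its range is refused whole. The fingers move at their own pace and stop on an object; the grip force is fixed at half the most. Time passes only in rows, so rows that do not move let the fingers close. It gives the time, the measured TCP pose, the force, the opening and the grip force at its end, in the units of the state.
- ctrl.get_obs(): the state, without advancing time (a new reading comes with each control period).
- optics.get_image(name): name is "scene" or "top" or "wrist"; returns the picture (384x512x3 uint8, red, green, blue); there is no depth.
- optics.camera_model(name): a dict with "fov_y" (degrees; the focal length in pixels is half the picture's height over the tangent of half this angle, whatever the lens; pixels are square), "cx", "cy" (the principal point, pixels), "view" (4x4, takes a point from world to camera coordinates); the wrist camera has in their place "hand_eye" (4x4, takes a point from camera to tool coordinates, whose origin is the TCP and whose axes are the flange's). Camera axes: x right, y up, looking along -z (the intrinsics and any distortion apply to the point x, -y, -z); pixel columns grow to the right and rows downward; lengths in mm; the calibration is good to about 2 mm. A picture is of the moment at which its call begins: read the wrist's pose just before it. camera_model takes no time and is no camera call.
- ctrl.close_job(): hands the job in; it is judged then, once.
Trained networks look in the newest picture that a camera, given by its name, has taken for a name from the list of things; names that differ only in an ending like _2 or _b are one class to them, and where a whole thing is asked for, a point or a joint stands for the part that bears it (a point fixed in the world has none). Each returns a list of dicts, best first, with "conf" (0 to 1); they miss things now and then, are a little off and sometimes report something else, mostly with a low value. They report only what shows in the picture. A call takes as long as a camera call. They do not tell look-alikes from the thing itself.
- optics.masks_of(target, camera): "pixels" (384x512 bool, what is visible of it) and "extent" ([centre column, centre row, width, height] in pixels, round what is visible of it).
The state is a dict: "t": time; "qpos": joint angles; "qvel": joint speeds; "joint_torque": joint torques, N m; "ee_pos": TCP position; "orientation": TCP orientation; "ft_force": force on the tool from outside, world axes, zero at the start; "moment": the same for the moment, N m; "width": finger opening in mm; "grasp_force": force on a finger pad.
Only numpy, scipy, OpenCV 4.12 (cv2) and the standard library are available. Lean on these libraries where they do the work, as an engineer would, in place of code of your own. Each camera call takes 0.05 s, during which the arm holds its last target. There are 200 camera calls.

## Working session

There is one attempt and no reset: what is moved stays moved. The work goes in short steps, Python scripts to look and compute and a shell command to move; the robot and the scene stay as the last step left them, time stands still between calls to the robot, and variables do not carry over. Pictures are saved under pics/ and viewed, at most 10 in all, crops included, and the job is handed in when it is done.

```bash
mkdir -p pics; ls; python3 - <<'E'
from workcell import ctrl, optics
import cv2,numpy as np
o=ctrl.get_obs();print(o)
ims=[]
for n in("scene","top"):
    im=optics.get_image(n);ims.append(im);m=optics.camera_model(n);print(n,{k:(np.round(v,3).tolist() if not isinstance(v,str) else v) for k,v in m.items()})
    for t in("stand","drum_rim","lug_top"):
        for d in optics.masks_of(t,n):print(n,t,d['conf'],np.round(d['extent'],1))
cv2.imwrite("pics/a.png",cv2.resize(np.vstack(ims),(0,0),fx=.78,fy=.78)[:,:,::-1])
cv2.imwrite("pics/top.png",ims[1][:,:,::-1])
m=optics.camera_model("wrist");print(m)
E
```

```text
pics
{'t': 0.0, 'qpos': array([ 1.17199908e+00,  4.23846837e-01,  1.63065129e+00, -2.38031779e-05,
        1.08858914e+00, -1.90357095e-02]), 'qvel': array([ 0.00111281, -0.00050087,  0.00069679,  0.00154421, -0.00086657,
       -0.00083003]), 'joint_torque': array([-2.60797897e-04, -5.44620645e+01, -2.73670363e+01,  6.44247676e-02,
        2.26279499e-02, -1.37142110e-04]), 'ee_pos': array([231.4930609 , 580.00365052, 240.61313516]), 'orientation': array([-5.92878055e-01, -3.08484630e+00,  2.30333408e-03]), 'ft_force': array([-0.02404429, -0.59403729, -0.81995692]), 'moment': array([-0.01253197, -0.00282979, -0.0073213 ]), 'grasp_force': 0.0, 'width': 87.93680876016332}
scene {'fov_y': 52.141, 'cx': 247.953, 'cy': 186.472, 'view': [[0.683, 0.73, -0.014, -321.051], [-0.618, 0.589, 0.521, 243.672], [0.388, -0.347, 0.854, -1506.369], [0.0, 0.0, 0.0, 1.0]]}
scene stand 0.92 [265.5 188.1  64.8  82.6]
scene stand 0.79 [150.2 199.7  69.4  66.3]
scene stand 0.7 [255.5 118.3  52.3  58.6]
scene drum_rim 0.86 [262.8 182.9  61.8  71.2]
scene drum_rim 0.78 [252.9 110.8  57.6  56. ]
scene drum_ri
[... 511 characters left out ...]
8.3]
top drum_rim 0.87 [177.7 267.5  62.6  61.7]
top drum_rim 0.84 [330.1 251.6  63.9  63. ]
top drum_rim 0.22 [370.2 240.2  11.2  27.7]
top lug_top 0.83 [180.6 266.5  60.9  62.7]
top lug_top 0.67 [239.1 185.3  62.2  58.6]
top lug_top 0.57 [327.3 255.3  60.2  63.4]
{'fov_y': 69.46584869590546, 'cx': 252.18535009791114, 'cy': 192.28361189720223, 'hand_eye': array([[ 6.85278052e-04,  9.63772022e-01,  2.66726489e-01,
         7.23928265e+01],
       [ 9.99999511e-01, -4.70412389e-04, -8.69457766e-04,
        -9.00715642e-03],
       [-7.12487625e-04,  2.66726954e-01, -9.63771874e-01,
        -1.43548819e+02],
       [ 0.00000000e+00,  0.00000000e+00,  0.00000000e+00,
         1.00000000e+00]])}
```

View pics/a.png

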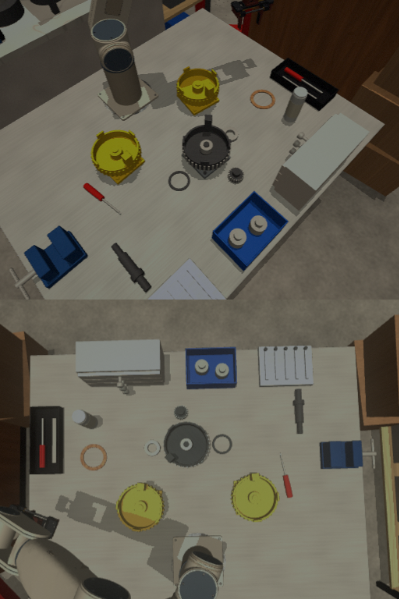

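Look-alikes for the stand in the top picture: a yellow one at (180,265), a yellow one at (325,252) and a grey/dark one at (239,185). By the description I choose the grey one and check it in a close crop.

```bash
cat > h.py <<'E'
import numpy as np,cv2
from workcell import ctrl,optics
from scipy.spatial.transform import Rotation as R
def proj(P,n,o=None):
    m=optics.camera_model(n);P=np.atleast_2d(P).astype(float);f=192/np.tan(np.radians(m['fov_y'])/2)
    if n=='wrist':
        o=o or ctrl.get_obs();T=np.eye(4);T[:3,:3]=R.from_rotvec(o['orientation']).as_matrix();T[:3,3]=o['ee_pos'];V=np.linalg.inv(T@m['hand_eye'])
    else:V=m['view']
    c=P@V[:3,:3].T+V[:3,3]
    return np.c_[m['cx']+f*c[:,0]/-c[:,2],m['cy']-f*c[:,1]/-c[:,2]]
def unproj(uv,z,n,o=None):
    m=optics.camera_model(n);f=192/np.tan(np.radians(m['fov_y'])/2)
    if n=='wrist':
        o=o or ctrl.get_obs();T=np.eye(4);T[:3,:3]=R.from_rotvec(o['orientation']).as_matrix();T[:3,3]=o['ee_pos'];C=T@m['hand_eye']
    else:C=np.linalg.inv(m['view'])
    d=C[:3,:3]@np.array([(uv[0]-m['cx'])/f,-(uv[1]-m['cy'])/f,-1]);p=C[:3,3];return p+d*(z-p[2])/d[2]
E
python3 - <<'E'
from h import *
t=cv2.imread("pics/top.png")
s=optics.get_image("scene")[:,:,::-1]
a=cv2.resize(t[140:230,190:290],(0,0),fx=4,fy=4,interpolation=2)
b=cv2.resize(s[140:240,215:315],(0,0),fx=4,fy=4,interpolation=2)[:360]
cv2.imwrite("pics/b.png",np.hstack([a,b]))
for uv in((239.2,185),(239,184)):print(unproj(uv,110,"top"),unproj(uv,85,"top"))
print(unproj((264,184),90,"scene"))
E
```

```text
[508.57637982  31.50057157 110.        ] [510.6965038   32.22131998  85.        ]
[511.88696012  32.07659685 110.        ] [514.06250147  32.80698762  85.        ]
[499.33074058  44.19603206  90.        ]
```

View pics/b.png

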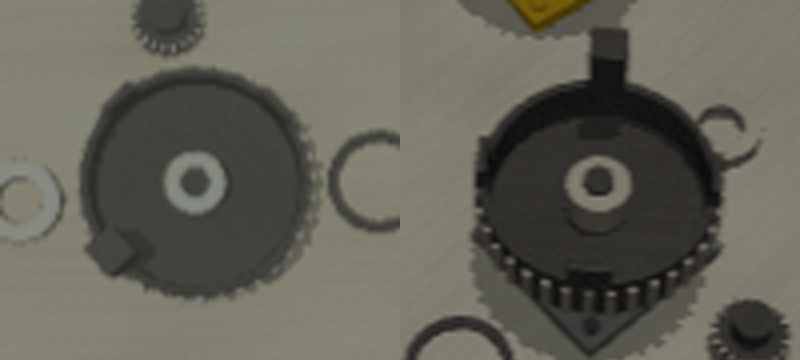

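The crop shows a grey base plate under the dark drum. Its nut is at top pixel (238.8,185.5), scene pixel (264.5,185.5). Its one tall lug has its top at about (218,202) in the top view and (267,150) in the scene view. This is the right stand.

```bash
python3 - <<'E'
from h import *
def rep(c,a,top,z):
    pass
cT=unproj((238.75,185.5),107,"top");cS=unproj((264.5,185.3),107,"scene")
lT=unproj((217.9,202.3),168,"top");lS=unproj((267.3,150.2),168,"scene")
print(cT,cS,lT,lS)
for c,l in((cT,lT),(cS,lS)):
    d=l-c;print(np.hypot(*d[:2]),np.degrees(np.arctan2(d[1],d[0])))
print(R.from_rotvec(ctrl.get_obs()['orientation']).as_matrix().round(3))
print(unproj((270,185),0,"top"),unproj((194,190),0,"top"),unproj((232,143),25,"top"))
E
```

```text
[507.22098335  33.10670847 107.        ] [511.1123583   34.38113832 107.        ] [450.84806613  98.15924062 168.        ] [451.17995583 103.35372819 168.        ]
86.07983350168956 130.9113934219513
91.37346999425665 130.98837948230698
[[-0.929  0.371 -0.   ]
 [ 0.371  0.929 -0.   ]
 [ 0.    -0.    -1.   ]]
[515.00158694 -73.80091747   0.        ] [504.49722804 194.27854285   0.        ] [663.64400351  55.50644444  25.        ]
```

Stand axis is about (509, 34), with the tall lug at 131°. The current tool orientation suits the push, which goes along tool −y. I'll move above a point behind the lug with the fingers shut.

```bash
python3 -m jog '[[-0.3,-0.25,0,0,0,0,0],[-0.6,-0.5,0,0,0,0,0],[-0.7,-0.56,0,0,0,0,0],[-0.7,-0.56,0,0,0,0,0],[-0.7,-0.56,0,0,0,0,0],[-0.7,-0.56,0,0,0,0,0],[-0.7,-0.56,0,0,0,0,0],[-0.7,-0.56,0,0,0,0,0],[-0.7,-0.56,0,0,0,0,0],[-0.7,-0.56,0,0,0,0,0],[-0.7,-0.56,0,0,0,0,0],[-0.7,-0.56,0,0,0,0,0],[-0.7,-0.56,0,0,0,0,0],[-0.7,-0.56,0,0,0,0,0],[-0.5,-0.43,0,0,0,0,0],[-0.27,-0.2,0,0,0,0,0],[0,0,0,0,0,0,0],[0,0,0,0,0,0,0],[0,0,0,0,0,0,0]]'; python3 - <<'E'
from h import *
o=ctrl.get_obs();print(o['ee_pos'],o['orientation'],o['width'],o['qpos'].round(2))
w=optics.get_image("wrist");t=optics.get_image("top");s=optics.get_image("scene")
for n,i in zip("wts",(w,t,s)):np.save(f"pics/{n}0.npy",i)
a=cv2.resize(t[125:245,190:350],(512,384),interpolation=2);
b=cv2.resize(s[125:245,190:350],(512,384),interpolation=2)
im=np.hstack([w,np.vstack([a[:,:,:],b])[::2,::2] if 0 else np.vstack([cv2.resize(a,(256,192)),cv2.resize(b,(256,192))])])
cv2.imwrite("pics/c.png",im[:,:,::-1])
E
```

```text
t: 2.35
ee_pos: [485.0, 131.0, 241.3]
orientation: [-0.591, -3.085, -0.0]
ft_force: [-0.4, 0.5, 0.1]
width: 0.5
grasp_force: 0.0
[485.01373893 131.0065852  241.32186257] [-5.91353075e-01 -3.08501762e+00 -5.07136608e-05] 0.47470600416059217 [ 0.24  0.24  1.9   0.    1.   -0.95]
```

View pics/c.png

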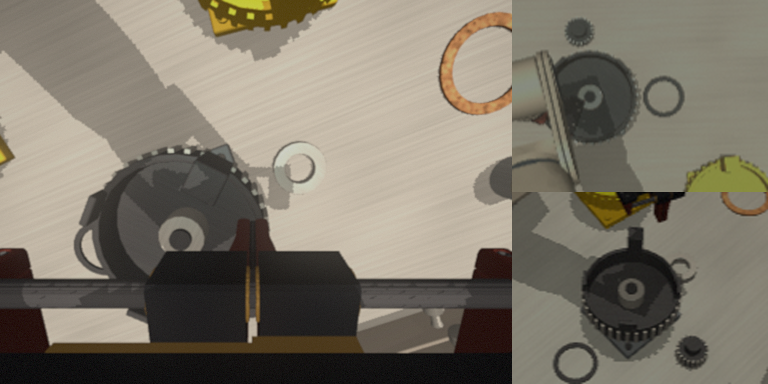

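The wrist view shows the drum clear at (185,225), nut at (180,240) and lug top near (222,155). The scene view shows the whole drum and lug unblocked. I'll check the axis estimate against this picture.

```bash
python3 - <<'E'
from h import *
o=ctrl.get_obs()
print(proj([[509,33.7,108],[451.3,100.1,168]],"wrist",o))
print(unproj((180.5,240),108,"wrist",o))
w=np.load("pics/w0.npy");c=cv2.resize(w[130:280,60:300],(0,0),fx=3,fy=3,interpolation=2)
c=np.clip(c.astype(float)*1.8,0,255)
cv2.imwrite("pics/d.png",c[:,:,::-1])
E
```

```text
[[176.92653543 239.88793368]
 [200.6718719  183.01673923]]
[510.55618699  37.25873448 108.        ][ WARN:0@0.471] global loadsave.cpp:1063 imwrite_ Unsupported depth image for selected encoder is fallbacked to CV_8U.
```

View pics/d.png

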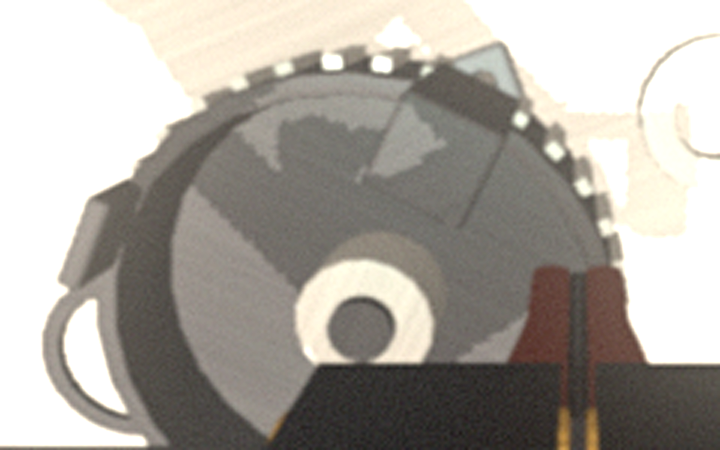

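The lug's top centre is at about wrist pixel (208,179).

```bash
python3 - <<'E'
from h import *
l=unproj((207.7,179.3),168,"wrist");print(l)
d=l[:2]-[510,35];print(np.hypot(*d),np.degrees(np.arctan2(d[1],d[0])))
# plan: lug angle profile -> tool pos
ax=np.array([510,35.]);phi0=130
B=np.array([[-.929,.371],[.371,.929]])
start=np.array([485.0,131.0])
u=lambda a:np.array([np.cos(a),np.sin(a)])
def pos(phi,off):a=np.radians(phi);return ax+88*u(a)-off*u(a+np.pi/2)*1.0
# push: off 45 -> 29 then accelerate, rows of 0.1s, tool deg
p=[pos(130,46)]
tool=[];phi=130.;om=0
# gap 46-29.5=16.5mm: approach
offs=[41,36,32,30]; seq=[(130,o) for o in offs]
for k in range(1,15):
    om=min(om+20,100);phi+=om*.1;seq.append((phi,30))
    if phi>190:break
p=start
print(pos(130,46))
for s in seq:
    q=pos(*s);print(np.round(s,1),q.round(1),(B@(q-p)/40).round(2),'|',np.hypot(*(q-p)).round(1));p=q
E
```

```text
[450.58651726 106.61127124 168.        ]
93.0491058569289 129.68136206451337
[488.67273473 131.98014104]
[130  41] [484.8 128.8] [-0.02 -0.05] | 2.2
[130  36] [481.  125.6] [ 0.06 -0.11] | 5.0
[130  32] [477.9 123. ] [ 0.05 -0.09] | 4.0
[130  30] [476.4 121.7] [ 0.02 -0.04] | 2.0
[132.  30.] [473.4 120.5] [ 0.06 -0.06] | 3.2
[136.  30.] [467.5 117.7] [ 0.11 -0.12] | 6.5
[142.  30.] [459.1 112.8] [ 0.15 -0.19] | 9.7
[150.  30.] [448.8 105. ] [ 0.17 -0.28] | 13.0
[160.  30.] [437.6  93.3] [ 0.15 -0.38] | 16.2
[170.  30.] [428.5  79.8] [ 0.08 -0.4 ] | 16.2
[180.  30.] [422.  65.] [ 0.01 -0.41] | 16.2
[190.  30.] [418.1  49.3] [-0.06 -0.4 ] | 16.2
[200.  30.] [417.   33.1] [-0.12 -0.39] | 16.2
```

Axis (510, 35), lug at 130°. I'll back off slightly and descend behind the lug.

```bash
python3 -m jog '[[-0.05,0.1,0,0,0,0,0],[0,0,0.3,0,0,0,0],[0,0,0.6,0,0,0,0],[0,0,0.6,0,0,0,0],[0,0,0.4,0,0,0,0],[0,0,0.13,0,0,0,0],[0,0,0,0,0,0,0],[0,0,0,0,0,0,0]]'; python3 - <<'E'
from h import *
s=optics.get_image("scene");w=optics.get_image("wrist");o=ctrl.get_obs()
a=cv2.resize(s[125:235,205:335],(0,0),fx=4,fy=4,interpolation=2)[:,:400];b=cv2.resize(w[130:280,100:300],(0,0),fx=2,fy=2.93,interpolation=2)
b=cv2.resize(w[130:300,100:300],(400,440),interpolation=2)
cv2.imwrite("pics/e.png",np.clip(np.hstack([a,b])*1.5,0,255).astype(np.uint8)[:,:,::-1])
# plan
ax=np.array([510,35.]);B=np.array([[-.929,.371],[.371,.929]])
u=lambda a:np.array([np.cos(a),np.sin(a)])
def pos(phi,off):a=np.radians(phi);return ax+88*u(a)-off*u(a+np.pi/2)
p=o['ee_pos'][:2]
seq=[(130,42),(130,38),(130,35),(130,32.5),(131,31.5),(133,31),(137,30.5),(143,30),(151,29.5),(160.5,29),(170.8,29),(181.1,29),(191.4,30),(200.5,31),(208,31),(215,31),(222,31),(230,31),(238,31),(246,31)]
for k in seq:
    q=pos(*k);print(k,q.round(1),(B@(q-p)/40).round(2),np.hypot(*(q-p)).round(1));p=q
E
```

```text
t: 3.3
ee_pos: [489.4, 133.3, 160.5]
orientation: [0.593, 3.085, 0.0]
ft_force: [0.4, 0.3, 0.0]
width: 0.3
grasp_force: 0.0
(130, 42) [485.6 129.4] [ 0.06 -0.13] 5.6
(130, 38) [482.5 126.8] [ 0.05 -0.09] 4.0
(130, 35) [480.2 124.9] [ 0.04 -0.07] 3.0
(130, 32.5) [478.3 123.3] [ 0.03 -0.06] 2.5
(131, 31.5) [476.  122.1] [ 0.04 -0.05] 2.6
(133, 31) [472.7 120.5] [ 0.06 -0.07] 3.7
(137, 30.5) [466.4 117.3] [ 0.11 -0.13] 7.0
(143, 30) [457.8 111.9] [ 0.15 -0.21] 10.2
(151, 29.5) [447.3 103.5] [ 0.16 -0.29] 13.4
(160.5, 29) [436.7  91.7] [ 0.14 -0.37] 15.8
(170.8, 29) [427.8  77.7] [ 0.08 -0.41] 16.6
(181.1, 29) [421.5  62.3] [ 0.   -0.42] 16.6
(191.4, 30) [417.8  47. ] [-0.06 -0.39] 15.7
(200.5, 31) [416.7  33.2] [-0.1  -0.33] 13.8
(208, 31) [417.7  21.1] [-0.14 -0.27] 12.2
(215, 31) [420.1   9.9] [-0.16 -0.24] 11.4
(222, 31) [423.9  -0.8] [-0.19 -0.22] 11.4
(230, 31) [429.7 -12.5] [-0.24 -0.22] 13.0
(238, 31) [437.1 -23.2] [-0.27 -0.18] 13.0
(246, 31) [445.9 -32.8] [-0.29 -0.14] 13.0
```

View pics/e.png

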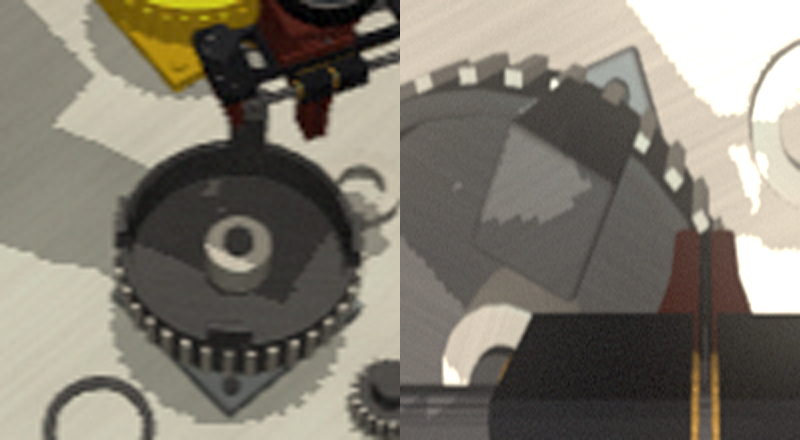

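The fingers stand just behind the lug: scene crop (315,115) against lug (250,125). Now for the push, release and lift.

```bash
python3 -m jog '[[0.06,-0.13,0,0,0,0,0],[0.05,-0.09,0,0,0,0,0],[0.04,-0.07,0,0,0,0,0],[0.03,-0.06,0,0,0,0,0],[0.04,-0.05,0,0,0,0,0],[0.06,-0.07,0,0,0,0,0],[0.11,-0.13,0,0,0,0,0],[0.15,-0.21,0,0,0,0,0],[0.16,-0.29,0,0,0,0,0],[0.14,-0.37,0,0,0,0,0],[0.08,-0.41,0,0,0,0,0],[0,-0.42,0,0,0,0,0],[-0.06,-0.39,0,0,0,0,0],[-0.1,-0.33,0,0,0,0,0],[-0.14,-0.27,-0.4,0,0,0,0],[-0.16,-0.24,-0.5,0,0,0,0],[-0.19,-0.22,-0.5,0,0,0,0],[-0.24,-0.22,-0.4,0,0,0,0]]'; cat > look.py <<'E'
from h import *
import sys
o=ctrl.get_obs();print(o['t'],o['ee_pos'].round(1),o['ft_force'].round(1))
s=optics.get_image("scene");w=optics.get_image("wrist")
a=cv2.resize(s[125:235,212:312],(400,440),interpolation=2);b=cv2.resize(w[100:320,100:300],(400,440),interpolation=2)
cv2.imwrite(sys.argv[1],np.clip(np.hstack([a,b])*1.6,0,255).astype(np.uint8)[:,:,::-1])
E
python3 look.py pics/f.png
```

```text
t: 5.2
ee_pos: [428.1, -15.1, 233.1]
orientation: [0.594, 3.085, -0.0]
ft_force: [0.8, 0.1, -0.2]
width: 0.5
grasp_force: 0.0
5.2 [428.1 -15.1 233.1] [ 0.8  0.1 -0.2]
```

View pics/f.png

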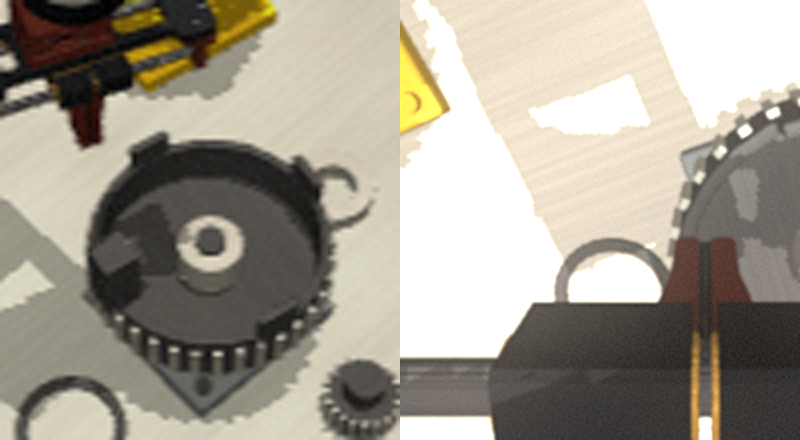

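The lug is well ahead of the fingers, with its top at scene pixel (241.2,188.0) at t=5.2. I'll work out the angle and the catch-up rows.

```bash
cat > plan.py <<'E'
from h import *
import sys
ax=np.array([510,35.]);B=np.array([[-.929,.371],[.371,.929]])
u=lambda a:np.array([np.cos(a),np.sin(a)])
def ang(uv):
    l=unproj(uv,168,"scene");d=l[:2]-ax;print('r',np.hypot(*d).round(1));return np.arctan2(d[1],d[0])%(2*np.pi)
I=.0085
def roll(phi,om,T,I=I):
    n=int(round(T/.005))
    for _ in range(n):phi+=om*.005;om=max(0,om-.005*(.0004+.0007*om)/I)
    return phi,om
def rows(phi,om,n,ncatch,lead=0.0,I=I):
    """phi,om now; catch up over ncatch rows then follow"""
    p=ctrl.get_obs()['ee_pos'][:2];d=p-ax;a=np.unwrap([phi,np.arctan2(d[1],d[0])])[1];g0=phi-a;r0=np.hypot(*d)
    print('gap deg',np.degrees(g0).round(1),'r',r0.round(1),'om',om)
    for k in range(1,n+1):
        phi,om=roll(phi,om,.1,I);s=min(1,k/ncatch) if ncatch else 1;s=s*s*(3-2*s)
        g=g0*(1-s);r=r0+(88-r0)*s;q=ax+r*u(phi-g+om*lead*s)
        v=(B@(q-p)/40).round(2);p=p+B.T@(v*40);print(list(v),end=' ')
    print('\nend',np.degrees(phi),om)
E
python3 - <<'E'
from plan import *
a=ang((241.2,188.0));print(np.degrees(a),ctrl.get_obs()['t'])
a,om=roll(a,1.78,ctrl.get_obs()['t']-5.2)
rows(a,om,14,9)
E
```

```text
r 84.9
260.80277067155413 5.3
gap deg 58.7 r 94.5 om 1.7607108574702486
[np.float64(-0.43), np.float64(-0.24)] [np.float64(-0.61), np.float64(-0.16)] [np.float64(-0.71), np.float64(0.02)] [np.float64(-0.72), np.float64(0.27)] [np.float64(-0.59), np.float64(0.49)] [np.float64(-0.38), np.float64(0.62)] [np.float64(-0.15), np.float64(0.65)] [np.float64(0.02), np.float64(0.57)] [np.float64(0.11), np.float64(0.42)] [np.float64(0.14), np.float64(0.31)] [np.float64(0.18), np.float64(0.29)] [np.float64(0.23), np.float64(0.26)] [np.float64(0.26), np.float64(0.21)] [np.float64(0.29), np.float64(0.17)] 
end 401.8357081030086 1.5067008966639281
```

The gap suggests the drum is a little faster than planned. I'll run the first half of the catch-up and measure the speed with a second view.

```bash
python3 -m jog '[[-0.44,-0.24,0,0,0,0,0],[-0.62,-0.15,0,0,0,0,0],[-0.72,0.05,0,0,0,0,0],[-0.72,0.3,0,0,0,0,0],[-0.59,0.5,0,0,0,0,0],[-0.38,0.63,0,0,0,0,0]]'; python3 look.py pics/g.png
```

```text
t: 5.9
ee_pos: [574.4, -25.3, 230.7]
orientation: [-0.596, -3.083, 0.001]
ft_force: [-0.4, -0.0, 0.7]
width: 0.8
grasp_force: 0.0
5.9 [574.4 -25.3 230.7] [-0.4 -0.   0.7]
```

View pics/g.png

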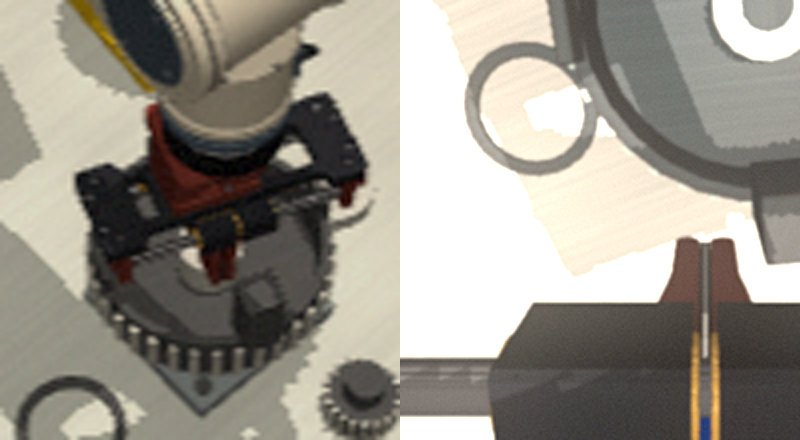

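At t=5.9 the lug top is at scene pixel (276.8,198.0), ahead of the fingers.

```bash
python3 - <<'E'
from plan import *
a0=ang((241.2,188.0));a=ang((276.8,198));t=ctrl.get_obs()['t']
om=(a%(2*np.pi)-a0)%(2*np.pi)/.7;print(np.degrees([a0,a]),om,t)
om-=.06;a,om=roll(a,om,t-5.9)
rows(a,om,14,8,.01)
E
```

```text
r 84.9
r 88.3
[260.80277067 338.64011934] 1.9407400218294248 6.0
gap deg 31.2 r 87.8 om 1.8606244928794655
[np.float64(-0.11), np.float64(0.44)] [np.float64(-0.01), np.float64(0.55)] [np.float64(0.14), np.float64(0.57)] [np.float64(0.31), np.float64(0.54)] [np.float64(0.44), np.float64(0.43)] [np.float64(0.51), np.float64(0.28)] [np.float64(0.5), np.float64(0.12)] [np.float64(0.43), np.float64(0.02)] [np.float64(0.37), np.float64(-0.06)] [np.float64(0.35), np.float64(-0.12)] [np.float64(0.32), np.float64(-0.17)] [np.float64(0.28), np.float64(-0.21)] [np.float64(0.25), np.float64(-0.26)] [np.float64(0.2), np.float64(-0.3)] 
end 487.8191987420285 1.5957322244804546
```

Speed is about 1.9 rad/s, one turn in 3.3 s, as wanted. I'll finish the catch-up and start following.

```bash
python3 -m jog '[[-0.11,0.44,0,0,0,0,0],[-0.01,0.55,0,0,0,0,0],[0.14,0.57,0,0,0,0,0],[0.31,0.54,0,0,0,0,0],[0.44,0.43,0,0,0,0,0],[0.51,0.28,0,0,0,0,0],[0.5,0.12,0,0,0,0,0],[0.43,0.02,0,0,0,0,0],[0.37,-0.06,0,0,0,0,0],[0.35,-0.12,0,0,0,0,0],[0.32,-0.17,0,0,0,0,0],[0.28,-0.21,0,0,0,0,0],[0.25,-0.26,0,0,0,0,0],[0.2,-0.3,0,0,0,0,0]]'; python3 look.py pics/i.png
```

```text
t: 7.4
ee_pos: [452.3, 101.5, 232.2]
orientation: [0.593, 3.085, -0.0]
ft_force: [-0.6, -0.8, 0.6]
width: 0.5
grasp_force: 0.0
7.4 [452.3 101.5 232.2] [-0.6 -0.8  0.6]
```

View pics/i.png

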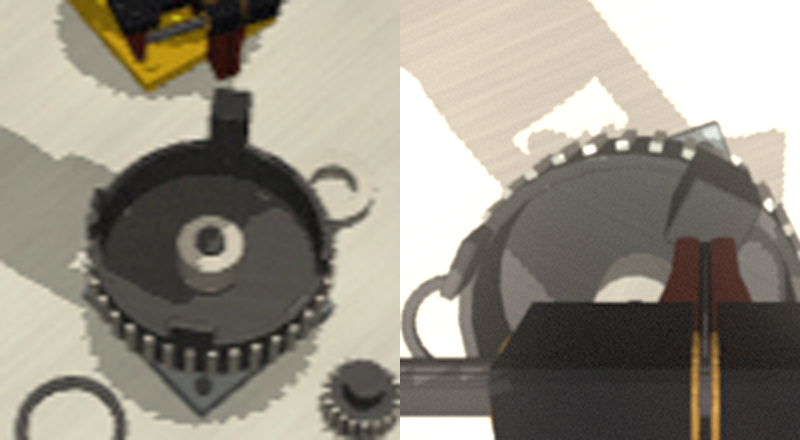

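The lug (scene pixel (270.5,151.0), t=7.4) lies right under the fingers. I'll fit the coasting and plan the next 2 s.

```bash
cat > fit.py <<'E'
from plan import *
from scipy.optimize import least_squares
def fit(ts,an,now):
    def pred(x):return [roll(x[0],x[1],max(t-ts[0],0),x[2])[0]-a for t,a in zip(ts,an)]
    r=least_squares(lambda x:np.r_[np.array(pred(x))/.03,(x[2]-.0085)/.0012],[an[0],1.9,.0085],diff_step=1e-3)
    print('fit',r.x.round(4),np.degrees(pred(r.x)).round(1))
    a,om=roll(r.x[0],r.x[1],now-ts[0],r.x[2]);return a,om,r.x[2]
E
python3 - <<'E'
from fit import *
A=[ang(p) for p in((241.2,188),(276.8,198),(270.5,151))];print(np.degrees(A))
A[2]+=2*np.pi
o=ctrl.get_obs();t=o['t'];a,om,I=fit([5.2,5.9,7.4],A,t)
l74=np.degrees(A[2]);print('tool ang',np.degrees(np.arctan2(*(o['ee_pos'][:2]-ax)[::-1])),'lug',np.degrees(a)-360,t)
rows(a,om,20,4,.01,I)
E
```

```text
r 84.9
r 88.3
r 88.6
[260.80277067 338.64011934 124.12999113]
fit [4.5577 1.9933 0.0083] [ 0.3 -0.5  0.2]
tool ang 131.46262993821568 lug 133.190154309661 7.5
gap deg 1.7 r 88.1 om 1.54204835968668
[np.float64(0.13), np.float64(-0.33)] [np.float64(0.08), np.float64(-0.36)] [np.float64(0.02), np.float64(-0.36)] [np.float64(-0.03), np.float64(-0.34)] [np.float64(-0.08), np.float64(-0.31)] [np.float64(-0.13), np.float64(-0.29)] [np.float64(-0.16), np.float64(-0.27)] [np.float64(-0.19), np.float64(-0.24)] [np.float64(-0.23), np.float64(-0.21)] [np.float64(-0.25), np.float64(-0.17)] [np.float64(-0.27), np.float64(-0.14)] [np.float64(-0.27), np.float64(-0.09)] [np.float64(-0.29), np.float64(-0.06)] [np.float64(-0.29), np.float64(-0.02)] [np.float64(-0.28), np.float64(0.02)] [np.float64(-0.28), np.float64(0.05)] [np.float64(-0.27), np.float64(0.09)] [np.float64(-0.24), np.float64(0.12)] [np.float64(-0.23), np.float64(0.14)] [np.float64(-0.21), np.float64(0.17)] 
end 650.6609849932471 1.2146948856002184
```

```bash
python3 -m jog '[[0.13,-0.33,0,0,0,0,0],[0.08,-0.36,0,0,0,0,0],[0.02,-0.36,0,0,0,0,0],[-0.03,-0.34,0,0,0,0,0],[-0.08,-0.31,0,0,0,0,0],[-0.13,-0.29,0,0,0,0,0],[-0.16,-0.27,0,0,0,0,0],[-0.19,-0.24,0,0,0,0,0],[-0.23,-0.21,0,0,0,0,0],[-0.25,-0.17,0,0,0,0,0],[-0.27,-0.14,0,0,0,0,0],[-0.27,-0.09,0,0,0,0,0],[-0.29,-0.06,0,0,0,0,0],[-0.29,-0.02,0,0,0,0,0],[-0.28,0.02,0,0,0,0,0],[-0.28,0.05,0,0,0,0,0],[-0.27,0.09,0,0,0,0,0],[-0.24,0.12,0,0,0,0,0],[-0.23,0.14,0,0,0,0,0],[-0.21,0.17,0,0,0,0,0]]'; python3 look.py pics/j.png
```

```text
t: 9.5
ee_pos: [544.6, -45.5, 232.1]
orientation: [-0.593, -3.085, -0.0]
ft_force: [-0.2, -0.3, 0.4]
width: 0.3
grasp_force: 0.0
9.5 [544.6 -45.5 232.1] [-0.2 -0.3  0.4]
```

View pics/j.png

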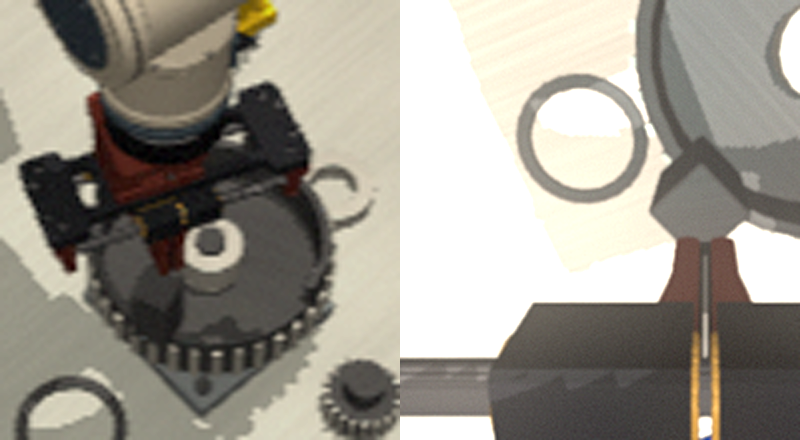

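The lug is seen at wrist pixel (249.5,202.5) at t≈9.55, straight below the fingertips.

```bash
python3 - <<'E'
from fit import *
A=[ang(p) for p in((241.2,188),(276.8,198),(270.5,151))];A[2]+=2*np.pi
A.append(ang((253.3,195.5))+2*np.pi)
o=ctrl.get_obs();l=unproj((249.5,202.5),168,"wrist",o)[:2]-ax;aw=np.arctan2(l[1],l[0])%(2*np.pi)+2*np.pi
print(np.degrees([A[3],aw]),np.hypot(*l),o['ee_pos'])
A.append(aw);t=o['t']
a,om,I=fit([5.2,5.9,7.4,9.5,9.55],A,t)
rows(a,om,20,4,.01,I)
E
```

```text
r 84.9
r 88.3
r 88.6
r 81.1
[651.24769301 649.58880958] 84.59663222407681 [545.11947827 -45.33937595 232.20276061]
fit [4.5573 2.0007 0.008 ] [ 0.3 -0.4 -0.  -2.5  2.6]
gap deg 1.9 r 87.7 om 1.17991980687858
[np.float64(-0.18), np.float64(0.2)] [np.float64(-0.16), np.float64(0.24)] [np.float64(-0.13), np.float64(0.26)] [np.float64(-0.09), np.float64(0.24)] [np.float64(-0.05), np.float64(0.24)] [np.float64(-0.03), np.float64(0.24)] [np.float64(0.0), np.float64(0.24)] [np.float64(0.03), np.float64(0.23)] [np.float64(0.05), np.float64(0.23)] [np.float64(0.07), np.float64(0.22)] [np.float64(0.09), np.float64(0.2)] [np.float64(0.11), np.float64(0.2)] [np.float64(0.13), np.float64(0.17)] [np.float64(0.15), np.float64(0.17)] [np.float64(0.15), np.float64(0.14)] [np.float64(0.17), np.float64(0.13)] [np.float64(0.18), np.float64(0.11)] [np.float64(0.18), np.float64(0.09)] [np.float64(0.19), np.float64(0.07)] [np.float64(0.19), np.float64(0.06)] 
end 774.2378068690919 0.8991898385912656
```

```bash
python3 -m jog '[[-0.18,0.2,0,0,0,0,0],[-0.16,0.24,0,0,0,0,0],[-0.13,0.26,0,0,0,0,0],[-0.09,0.24,0,0,0,0,0],[-0.05,0.24,0,0,0,0,0],[-0.03,0.24,0,0,0,0,0],[0,0.24,0,0,0,0,0],[0.03,0.23,0,0,0,0,0],[0.05,0.23,0,0,0,0,0],[0.07,0.22,0,0,0,0,0],[0.09,0.2,0,0,0,0,0],[0.11,0.2,0,0,0,0,0],[0.13,0.17,0,0,0,0,0],[0.15,0.17,0,0,0,0,0],[0.15,0.14,0,0,0,0,0],[0.17,0.13,0,0,0,0,0],[0.18,0.11,0,0,0,0,0],[0.18,0.09,0,0,0,0,0],[0.19,0.07,0,0,0,0,0],[0.19,0.06,0,0,0,0,0]]'; python3 look.py pics/k.png
```

```text
t: 11.6
ee_pos: [558.7, 106.8, 232.2]
orientation: [-0.593, -3.085, 0.0]
ft_force: [0.4, 0.2, 0.0]
width: 0.4
grasp_force: 0.0
11.6 [558.7 106.8 232.2] [0.4 0.2 0. ]
```

View pics/k.png

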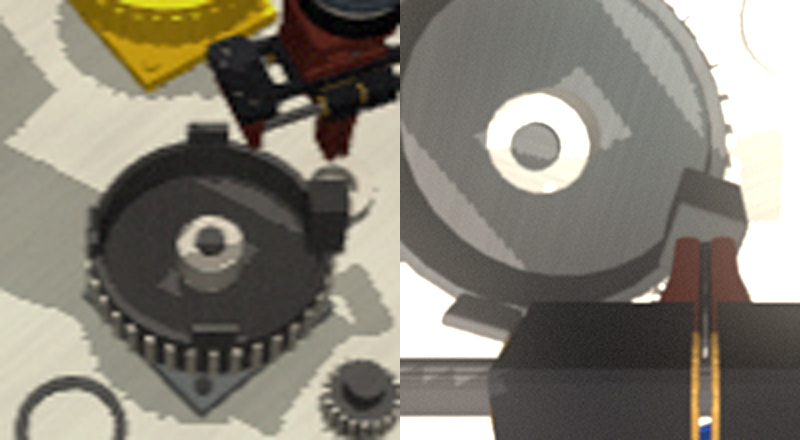

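The lug (scene pixel (294,174), t=11.6) is still under the fingers. I'll refit and ride on for 2 more seconds for margin.

```bash
python3 - <<'E'
from fit import *
A=[ang(p) for p in((241.2,188),(276.8,198),(270.5,151),(253.3,195.5),(294,174))];A[2]+=2*np.pi;A[3]+=2*np.pi;A[4]+=4*np.pi
o=ctrl.get_obs();t=o['t'];print(t)
a,om,I=fit([5.2,5.9,7.4,9.5,11.6],A,t)
rows(a,om,20,4,.01,I)
for T in (2,6,8,10,12,15):print(T,roll(a,om,T,I))
E
```

```text
r 84.9
r 88.3
r 88.6
r 81.1
r 87.4
11.7
fit [4.5404 2.0513 0.0073] [-0.7  0.3  1.9 -2.9  1.3]
gap deg -3.0 r 86.7 om 0.8294840627770463
[np.float64(0.16), np.float64(0.03)] [np.float64(0.14), np.float64(0.03)] [np.float64(0.14), np.float64(0.02)] [np.float64(0.16), np.float64(-0.0)] [np.float64(0.17), np.float64(-0.02)] [np.float64(0.16), np.float64(-0.03)] [np.float64(0.16), np.float64(-0.04)] [np.float64(0.15), np.float64(-0.05)] [np.float64(0.15), np.float64(-0.07)] [np.float64(0.14), np.float64(-0.07)] [np.float64(0.13), np.float64(-0.08)] [np.float64(0.12), np.float64(-0.08)] [np.float64(0.11), np.float64(-0.09)] [np.float64(0.11), np.float64(-0.1)] [np.float64(0.1), np.float64(-0.1)] [np.float64(0.09), np.float64(-0.11)] [np.float64(0.08), np.float64(-0.11)] [np.float64(0.07), np.float64(-0.11)] [np.float64(0.06), np.float64(-0.12)] [np.float64(0.06), np.float64(-0.12)] 
end 853.6825425158434 0.5836518694267591
2 (np.float64(14.899571133697943), np.float64(0.5836518694267591))
6 (np.float64(16.448012080954875), np.float64(0.2138334358168985))
8 (np.float64(16.73379698264972), np.float64(0.07603563395378153))
10 (np.float64(16.78219011582485), 0)
12 (np.float64(16.78219011582485), 0)
15 (np.float64(16.78219011582485), 0)
```

```bash
python3 -m jog '[[0.16,0.03,0,0,0,0,0],[0.14,0.03,0,0,0,0,0],[0.14,0.02,0,0,0,0,0],[0.16,0,0,0,0,0,0],[0.17,-0.02,0,0,0,0,0],[0.16,-0.03,0,0,0,0,0],[0.16,-0.04,0,0,0,0,0],[0.15,-0.05,0,0,0,0,0],[0.15,-0.07,0,0,0,0,0],[0.14,-0.07,0,0,0,0,0],[0.13,-0.08,0,0,0,0,0],[0.12,-0.08,0,0,0,0,0],[0.11,-0.09,0,0,0,0,0],[0.11,-0.1,0,0,0,0,0],[0.1,-0.1,0,0,0,0,0],[0.09,-0.11,0,0,0,0,0],[0.08,-0.11,0,0,0,0,0],[0.07,-0.11,0,0,0,0,0],[0.06,-0.12,0,0,0,0,0],[0.06,-0.12,0,0,0,0,0]]' | head -2
python3 -m jog '[[0,0,-0.5,0,0,0,0],[0,0.5,-0.5,0,0,0,0],[0,0.7,-0.5,0,0,0,0],[0,0.7,0,0,0,0,0],[0,0.7,0,0,0,0,0],[0,0.4,0,0,0,0,0],[0,0,0,0,0,0,0],[0,0,0,0,0,0,0],[0,0,0,0,0,0,0],[0,0,0,0,0,0,0],[0,0,0,0,0,0,0],[0,0,0,0,0,0,0],[0,0,0,0,0,0,0],[0,0,0,0,0,0,0],[0,0,0,0,0,0,0],[0,0,0,0,0,0,0],[0,0,0,0,0,0,0],[0,0,0,0,0,0,0],[0,0,0,0,0,0,0],[0,0,0,0,0,0,0]]'
for i in 1 2 3 4; do python3 -m jog '[[0,0,0,0,0,0,0],[0,0,0,0,0,0,0],[0,0,0,0,0,0,0],[0,0,0,0,0,0,0],[0,0,0,0,0,0,0],[0,0,0,0,0,0,0],[0,0,0,0,0,0,0],[0,0,0,0,0,0,0],[0,0,0,0,0,0,0],[0,0,0,0,0,0,0],[0,0,0,0,0,0,0],[0,0,0,0,0,0,0],[0,0,0,0,0,0,0],[0,0,0,0,0,0,0],[0,0,0,0,0,0,0],[0,0,0,0,0,0,0],[0,0,0,0,0,0,0],[0,0,0,0,0,0,0],[0,0,0,0,0,0,0],[0,0,0,0,0,0,0]]' | head -1; done
cat > still.py <<'E'
from h import *
a=optics.get_image("scene").astype(float)
for i in range(20):b=optics.get_image("scene").astype(float)
r=np.s_[140:235,230:300];q=np.s_[250:345,230:300]
d=abs(a-b).mean(2);print(ctrl.get_obs()['t'],'drum',d[r].mean(),d[r].max(),'ref',d[q].mean(),d[q].max())
E
python3 still.py
```

```text
t: 13.7
ee_pos: [449.5, 97.3, 232.2]
t: 15.7
ee_pos: [494.3, 209.0, 292.2]
orientation: [-0.593, -3.085, 0.0]
ft_force: [0.1, 0.0, -0.3]
width: 0.4
grasp_force: 0.0
t: 17.7
t: 19.7
t: 21.7
t: 23.7
24.75 drum 0.9586967418546365 5.666666666666667 ref 0.7879699248120301 5.666666666666667
```

```bash
for i in 1 2 3; do python3 -m jog '[[0,0,0,0,0,0,0],[0,0,0,0,0,0,0],[0,0,0,0,0,0,0],[0,0,0,0,0,0,0],[0,0,0,0,0,0,0],[0,0,0,0,0,0,0],[0,0,0,0,0,0,0],[0,0,0,0,0,0,0],[0,0,0,0,0,0,0],[0,0,0,0,0,0,0],[0,0,0,0,0,0,0],[0,0,0,0,0,0,0],[0,0,0,0,0,0,0],[0,0,0,0,0,0,0],[0,0,0,0,0,0,0],[0,0,0,0,0,0,0],[0,0,0,0,0,0,0],[0,0,0,0,0,0,0],[0,0,0,0,0,0,0],[0,0,0,0,0,0,0]]' | head -1; done; python3 still.py
```

```text
t: 26.75
t: 28.75
t: 30.75
31.8 drum 0.9541353383458646 6.666666666666667 ref 0.8059147869674186 7.0
```

The difference between frames is only noise and has not changed in 7 s, so the drum is standing still.

```bash
python3 -c "
from workcell import ctrl
print(ctrl.close_job())"
```

```text
the job is handed in; nothing more can be done
None
```

I spun the grey stand's drum to about one turn in 3.1–3.3 s, rode above its tall lug for about 6.5 s (2.2 to 13.7 s of clock minus catch-up, by my estimate within a few mm sideways and 64 mm above), let it coast to a standstill, and handed the job in at about 32 s with the arm clear.

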